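# Reset the skate sharpener under its push-latch cover

## Robot

A 6-joint arm with a two-finger parallel gripper is mounted at the origin on the work surface. World frame = base frame: x ahead of the robot, y to its left, z up, the work surface at z = 0. Lengths are in m, angles in rad, forces in N, time in s.
With the tool pointing down it reaches from about 0.275 to 0.725 m from the base axis. Payload 5.6 kg.
Tool frame: the origin (TCP) lies where the fingers leave the gripper's body, on its centre line; the fingertips stand 73 mm ahead of it and the grasp point (between the pads) lies 54 mm ahead of it; x points along the fingers, y is the direction in which the jaws open and shut, and the axes are right-handed (so a half turn about x gives the same grasp; the last joint's range is limited). The gripper opens to 85 mm and grips with 20 to 120 N. Pads are 22 mm wide; open, the fingers measure 114 mm over their backs; the gripper's body (76 mm by 85 mm) begins 54 mm behind the grasp point. The pads swing forward as they close: fully open they stand 13 mm farther back than shut.
Start: joints at [1.46, 0.255, 0.108, 0, -1.424, -0.285], TCP at [0.212, 0.507, 0.304] pointing down, gripper open.
Joint ranges: [-2.95, 2.95], [-1.21, 1.97], [-1.09, 1.5], [-2.87, 1.71], [-2.94, -0.07], [-3.05, 3.05]. Speed limits (rad/s): [2.57, 2.57, 3.14, 3.14, 3.14, 3.14].

## Interface

Orientations are given as a 3x3 rotation matrix whose columns are the frame's x, y, z axes.
In Python, from bench import robot, cams gives the robot as it stands. The module is installed in compiled form; this text tells all that it offers.
- The arm moves only by the shell command python3 -m handwheel 'ROWS'. ROWS is JSON, a list of rows, each an object of numbers: "x", "y", "z": the shift along the tool's x, y, z in m; "rx", "ry", "rz": the turn, a rotation vector about the tool's x, y, z in rad; "jaw": the opening, from 0 (shut) to 1 (fully open). A call has 1 to 20 rows; each row shifts and turns the commanded pose from where the row before left it, along the tool's axes as they then stand; what a row does not reach is not made up. A row lasts 1/8 s, in which the tool goes at most 62.5 mm and 10.7 degrees, less where a joint would pass 70% of its speed; a pose out of reach is approached as far as the arm can. A call with a gripper value outside its range is refused whole. The fingers move at their own pace and stop on an object; the grip force is fixed at half the most. Time passes only in rows, so rows that do not move let the fingers close. It gives the time, the measured TCP pose, the force and the opening at its end, in the units of the state.
- robot.state(): the state, without advancing time (a new reading comes with each control period).
- cams.camera(name): name is "scene" or "top" or "wrist"; returns the picture (420x560x3 uint8, red, green, blue); there is no depth.
- cams.camera_params(name): a dict with "intrinsics" (3x3 intrinsics, pixels), "R" (3x3) and "t" (3): a world point X has camera coordinates R X + t; the wrist camera has in their place "T_tool_cam" (4x4, takes a point from camera to tool coordinates, whose origin is the TCP and whose axes are the tool frame's). Camera axes: x right, y down, z forward; pixel columns grow to the right and rows downward; lengths in m; the calibration is good to about 2 mm. A picture is of the moment at which its call begins: read the wrist's pose just before it. camera_params takes no time and is no camera call.
- robot.close_job(): hands the job in, once; it reports no verdict.
The state is a dict: "time_s": time; "joint_positions": joint angles; "qd": joint speeds; "tau": joint torques, N m; "tool_pos": TCP position; "ee_rot": TCP orientation; "ft_force": force on the tool from outside, world axes, zero at the start; "moment": the same for the moment, N m; "gripper_width": finger opening in m.
Only numpy, scipy, OpenCV 4.12 (cv2) and the standard library are available. Lean on these libraries where they do the work, as an engineer would, in place of code of your own. Each camera call takes 0.05 s, during which the arm holds its last target.

## Task

Press the white cover on the red skate sharpener so that it pops fully open, push the yellow reset button under it all the way in, then press the cover down again until it latches and stays shut. Only press and push with the fingers: do not lift or shift any of the loose things lying around.

Things in the scene. Friction and masses are not known exactly. Their poses are not given: they have to be found in the camera images.
- sharpener: red bench sharpener, fixed to the counter: 220 (x) x 300 (y) mm, flat deck 115 mm high. Origin: centre of its underside; x points from its front (robot's side) to its back, y to its left, z up. On the deck 90 mm left of the cover is a wheel guard hump, 50 mm high. Under the white cover is a pocket 86 x 88 mm, 18 mm deep
- cover (a joint): angle of the white cover, rad: 0 = shut and latched (within 0.02), 1.7 = popped open, just past upright. Push-push latch: pressed shut-to-stop (-0.09, 5.5 mm at the blue dot, 3 to 6 N) and let go, it springs fully open in about 2 s. Pushed from open all the way down to the same stop and let go, it latches at 0 again. Swinging it takes 1 to 2 N
- cover_press (a point): centre of the blue dot (22 mm) on the outer face of the cover, 60 mm from the hinge axis, 20 mm from the free edge; moves with the cover. The cover is a white plate, 80 mm (hinge to free edge) x 84 mm wide, 5 mm thick, with a 6 mm skirt below; shut, its top is 11 mm above the deck. z: outward normal; axes as the sharpener's when shut
- cover_hinge (a point): middle of the cover's hinge axis, 6 mm above the deck, fixed to the sharpener, axes as its own: the hinge runs along y, the shut cover extends 80 mm along -x. The free edge (robot's side) swings up and away from the robot. Behind the hinge (+x) is 60 mm of bare deck
- button_top (a point): centre of the top face of the yellow reset button (27 mm across), in the pocket under the cover, 58 mm from the hinge axis along -x; its top when popped out is 1 mm below the deck. Around it a steel collar, 42 mm across, 3 mm below the pushed-in button's top
- reset_button (a joint): travel of the yellow reset button, m: about 0 = popped out, 0.008 = fully in (down). It stays where it is left; 2.5 N of friction, press with about 6 N
- stone: terracotta-coloured sharpening stone, 60 x 22 x 14 mm, lying loose on the sharpener's deck to the right of the cover; a bystander: leave it where it stands. Its origin is the centre of its underside
- puck_a: orange hockey puck, 76 mm across, 25 mm high, on the counter beyond the sharpener; a bystander: leave it where it stands. Its origin is the centre of its underside
- puck_b: orange hockey puck, 76 mm across, 25 mm high, on the right of the counter; a bystander: leave it where it stands. Its origin is the centre of its underside
- tape: roll of white tape lying flat, 100 mm across, 24 mm high; a bystander: leave it where it stands. Its origin is the centre of its underside
- bottle: standing blue bottle with a red cap, 66 mm across, 190 mm high; a bystander: leave it where it stands. Its origin is the centre of its underside
- driver: screwdriver with a red handle, lying; a bystander: leave it where it stands. Its origin is the centre of its underside
- tray: open grey parts tray, 160 x 110 x 45 mm; a bystander: leave it where it stands. Its origin is the centre of its underside
- runner: steel skate runner (blade), 260 x 12 x 31 mm, lying on its edge; a bystander: leave it where it stands. Its origin is the centre of its underside

How it is judged:
By the outcome, as a careful person would: the job done as asked, in the order asked, and still so for the second after the job is handed in, with the robot touching nothing.
It also fails if it takes over 58 s, if anything falls off the work surface, if the arm or the gripper's body presses on something with over 40 N, if the wrist force passes 120 N, or if a joint passes its speed limit or range.

## Working session

There is one attempt and no reset: what is moved stays moved. The work goes in short steps, Python scripts to look and compute and a shell command to move; the robot and the scene stay as the last step left them, time stands still between calls to the robot, and variables do not carry over. Pictures are saved under pics/ and viewed, and the job is handed in when it is done.

```bash
mkdir -p pics; python3 - <<'E'
from bench import robot, cams
import cv2
s=robot.state()
for k in s: print(k,s[k])
for n in ["scene","top","wrist"]:
    cv2.imwrite(f"pics/{n}0.png",cv2.cvtColor(cams.camera(n),cv2.COLOR_RGB2BGR)); print(n,cams.camera_params(n))
E
```

```text
time_s 0.0
joint_positions [ 1.45964000e+00  2.55764989e-01  1.06972176e-01 -4.45712473e-04
 -1.42389656e+00 -2.84578251e-01]
qd [ 0.00198081 -0.00186791  0.00050355  0.00113911 -0.00161451  0.00186675]
tau [-6.45760811e-04 -3.86634779e+01  2.37944806e+01  5.36511809e+00
 -6.14339282e-03  1.41707591e-05]
tool_pos [0.21183929 0.50717403 0.30297779]
ee_rot [[-6.48180727e-04 -3.85546047e-01 -9.22688368e-01]
 [-1.83244369e-03 -9.22686555e-01  3.85546577e-01]
 [-9.99998111e-01  1.94067834e-03 -1.08423781e-04]]
ft_force [-0.29372154  0.56556992  0.24917957]
moment [-0.01719313  0.02852818 -0.03651307]
gripper_width 0.08531104328054155
scene {'intrinsics': array([[416.34896048,   0.        , 273.990615  ],
       [  0.        , 416.34896048, 214.73049372],
       [  0.        ,   0.        ,   1.        ]]), 'R': array([[ 8.94228004e-01,  4.47611262e-01,  6.59616974e-04],
       [ 2.71985429e-01, -5.42194987e-01, -7.95014793e-01],
       [-3.55499934e-01,  7.11103898e-01, -6.06589683e-01]]), 't': array([-0.50122438, -0.05319797,  1.62939936])}
top {'intrinsics': array([[488.80061053,   0.  
[... 162 characters left out ...]
12, -0.0041755 ],
       [-0.99607807, -0.01263457, -0.08757194],
       [ 0.08751097,  0.00530195, -0.99614945]]), 't': array([-0.00196682,  0.5381192 ,  1.76055444])}
wrist {'intrinsics': array([[301.39263528,   0.        , 279.03848662],
       [  0.        , 301.39263528, 210.16468029],
       [  0.        ,   0.        ,   1.        ]]), 'T_tool_cam': array([[-1.49641969e-04, -3.04763186e-01,  9.52428148e-01,
        -7.02399773e-02],
       [ 9.99999732e-01, -7.28374107e-04, -7.59529046e-05,
         7.36388379e-04],
       [ 7.16871652e-04,  9.52427882e-01,  3.04763213e-01,
        -7.81743846e-02],
       [ 0.00000000e+00,  0.00000000e+00,  0.00000000e+00,
         1.00000000e+00]])}
```

View pics/scene0.png

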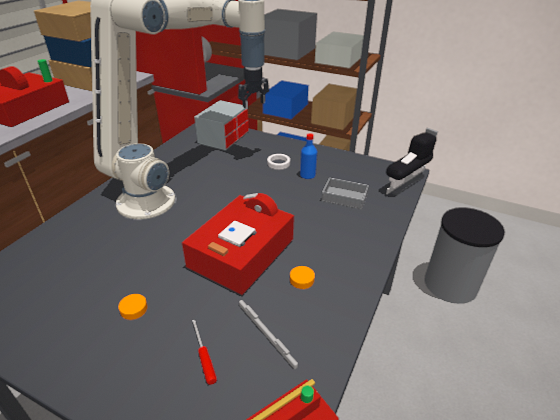

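View pics/top0.png

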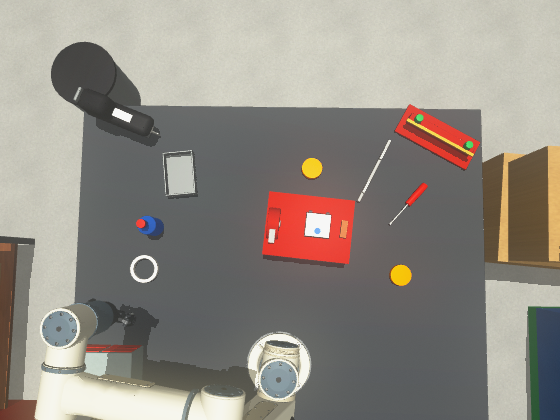

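View pics/wrist0.png

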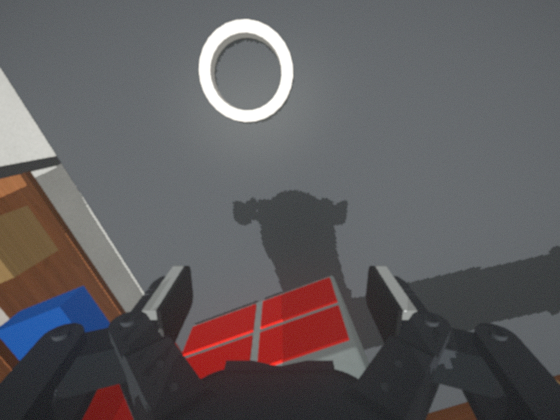

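The scene and top views show the red sharpener at about (310,228) in top. The white cover is at (318,225) with its blue dot at (318,231), the stone is to its right and the hump to its left. Next I measure the dot and the yaw.

```bash
cat > h.py <<'E'
import numpy as np, cv2
from bench import robot, cams
def ray(n,uv,st=None):
    p=cams.camera_params(n); d=np.linalg.inv(p["intrinsics"])@[uv[0],uv[1],1]
    if n=="wrist":
        T=p["T_tool_cam"];R=np.array(st["ee_rot"]);o=np.array(st["tool_pos"])
        return o+R@T[:3,3], R@(T[:3,:3]@d)
    R=p["R"];return -R.T@p["t"], R.T@d
def onz(n,uv,z,st=None):
    o,d=ray(n,uv,st); return o+d*(z-o[2])/d[2]
def tri(rs):
    A=0;b=0
    for o,d in rs:
        d=d/np.linalg.norm(d);M=np.eye(3)-np.outer(d,d);A=A+M;b=b+M@o
    return np.linalg.solve(A,b)
def blob(img,lo,hi,box=None):
    m=cv2.inRange(cv2.cvtColor(img,cv2.COLOR_RGB2HSV),lo,hi)
    if box:
        k=np.zeros_like(m);x0,y0,x1,y1=box;k[y0:y1,x0:x1]=1;m=m*k
    return m
def cen(m): 
    M=cv2.moments(m,True);return (M["m10"]/M["m00"],M["m01"]/M["m00"]),M["m00"]
E
python3 - <<'E'
from h import *
rd=lambda n:cv2.cvtColor(cv2.imread(f"pics/{n}0.png"),cv2.COLOR_BGR2RGB)
boxes={"top":(300,205,335,245),"scene":(215,215,260,248)}
r=[];dots={}
for n in boxes:
    c,a=cen(blob(rd(n),(100,120,80),(125,255,255),boxes[n]));print(n,c,a,"onz",onz(n,c,.126));r.append(ray(n,c))
print("tri",tri(r))
m=blob(rd("top"),(0,0,170),(179,60,255),boxes["top"])|blob(rd("top"),(100,120,80),(125,255,255),boxes["top"])
cs=max(cv2.findContours(m,0,2)[0],key=cv2.contourArea);R=cv2.minAreaRect(cs);b=cv2.boxPoints(R);print(R)
P=np.array([onz("top",q,.126)for q in b]);print(P, np.linalg.norm(np.diff(P,axis=0),axis=1))
for i in range(4):
    e=P[(i+1)%4]-P[i];print(np.degrees(np.arctan2(e[1],e[0])))
m=blob(rd("top"),(0,120,80),(8,255,255),(250,180,365,275))|blob(rd("top"),(170,120,80),(179,255,255),(250,180,365,275))
cs=max(cv2.findContours(m,0,2)[0],key=cv2.contourArea);R=cv2.minAreaRect(cs);b=cv2.boxPoints(R);print(R,b)
P=np.array([onz("top",q,.115)for q in b]);print(P.round(4));
for i in range(4):
    e=P[(i+1)%4]-P[i];print(np.degrees(np.arctan2(e[1],e[0])),np.linalg.norm(e))
im=cv2.imread("pics/top0.png")[180:280,250:370];cv2.imwrite("pics/topz.png",cv2.resize(im,None,fx=6,fy=6,interpolation=2)[:600,:720])
E
```

```text
top (317.0, 230.5) 26.0 onz [ 0.47226632 -0.12497458  0.126     ]
scene (231.33333333333334, 229.06666666666666) 15.0 onz [ 0.47549256 -0.12651891  0.126     ]
tri [ 0.4731347  -0.12463769  0.12365571]
((317.4695129394531, 224.77438354492188), (24.294937133789062, 23.080190658569336), 6.340191841125488)
[[ 0.45660626 -0.08096897  0.126     ]
 [ 0.53562619 -0.08905256  0.126     ]
 [ 0.52741699 -0.17210762  0.126     ]
 [ 0.44848482 -0.16369035  0.126     ]] [0.07943233 0.08345977 0.07937971]
-5.840935641692794
-95.64480859237591
173.91302279044112
84.39277056944236
((308.4756164550781, 227.21951293945312), (87.3513412475586, 63.93984603881836), 6.34019136428833) [[261.5366  254.17073]
 [268.59756 190.62196]
 [355.41464 200.2683 ]
 [348.35367 263.81708]]
[[ 0.389   0.0643  0.115 ]
 [ 0.6095  0.0433  0.115 ]
 [ 0.5795 -0.2583  0.115 ]
 [ 0.3599 -0.234   0.115 ]]
-5.433124951003012 0.2214882620714632
-95.67270590292024 0.30311136859195764
173.6818125802397 0.22095649437048576
84.43126758037171 0.29969652270275876
```

View pics/topz.png

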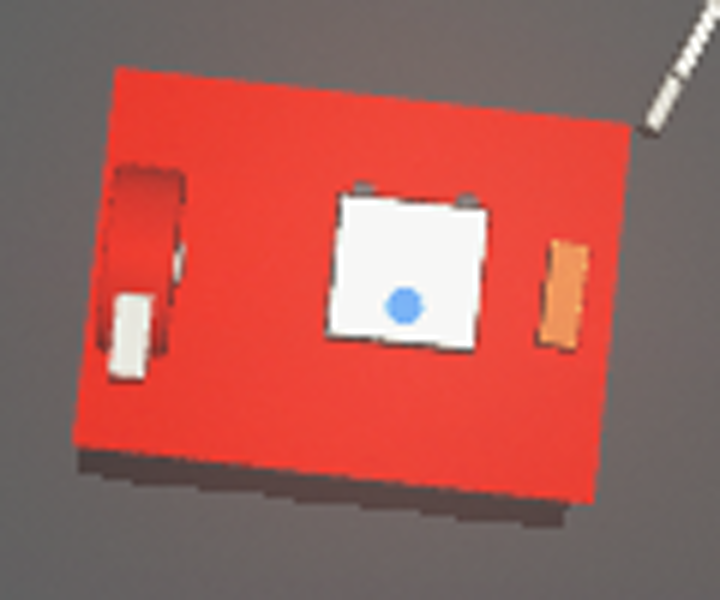

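Three measurements agree: yaw is about -5.6° and the cover comes out at 79×83 mm. The dot is near (0.472, -0.1245, 0.126). Next I move above it, then turn so that tool z points along sharpener x, which puts the camera on the robot's side.

```bash
python3 -m handwheel '[{"y":0.0402,"z":-0.0403,"jaw":0},{"y":0.0402,"z":-0.0403,"jaw":0},{"y":0.0402,"z":-0.0403,"jaw":0},{"y":0.0402,"z":-0.0403,"jaw":0},{"y":0.0402,"z":-0.0403,"jaw":0},{"y":0.0402,"z":-0.0403,"jaw":0},{"y":0.0402,"z":-0.0403,"jaw":0},{"y":0.0402,"z":-0.0403,"jaw":0},{"y":0.0402,"z":-0.0403,"jaw":0},{"y":0.0402,"z":-0.0403,"jaw":0},{"y":0.0402,"z":-0.0403,"jaw":0},{"y":0.0402,"z":-0.0403,"jaw":0},{}]'
python3 -m handwheel '[{"rx":0.1775},{"rx":0.1775},{"rx":0.1775},{"rx":0.1775},{"rx":0.1775},{"rx":0.1775},{"rx":0.1775},{"rx":0.1775},{"rx":0.1775},{"rx":0.1775},{"rx":0.1775},{"rx":0.1775},{"rx":0.1775},{"rx":0.1775},{"rx":0.1775},{"rx":0.1775},{}]'
cat >> h.py <<'E'
C=np.cos(np.radians(-5.6));S=np.sin(np.radians(-5.6))
ax=np.array([C,S,0]);ay=np.array([-S,C,0])
hinge=np.array([.532,-.1304,.121])
def show(tag):
    s=robot.state();R=np.array(s["ee_rot"]);t=np.array(s["tool_pos"])
    tip=t+R[:,0]*.073;d=tip-hinge
    print("t",s["time_s"],"tcp",t.round(4),"xaxis",R[:,0].round(3),"zaxis",R[:,2].round(3),"F",np.round(s["ft_force"],1),"w",round(s["gripper_width"],4))
    print("tip in hinge frame mm",(np.array([d@ax,d@ay,d[2]])*1000).round(1))
    return s
def snap(n,tag):
    s=robot.state();im=cams.camera(n);cv2.imwrite(f"pics/{tag}.png",cv2.cvtColor(im,cv2.COLOR_RGB2BGR));return s,im
E
python3 - <<'E'
from h import *
show("");s,im=snap("wrist","w1");print(s["joint_positions"])
for lo,hi,n,z in [((95,120,80),(125,255,255),"dot",.126)]:
    m=blob(im,lo,hi);c,a=cen(m);print(n,c,a,onz("wrist",c,z,s))
E
```

```text
t 0.15 tcp [0.2119 0.5073 0.3032] xaxis [-0.    -0.001 -1.   ] zaxis [-0.923  0.386 -0.   ] F [ 0.3  0.3 -0.3] w 0.0853
tip in hinge frame mm [-380.8  603.3  109.2]
[ 1.45959924e+00  2.55610936e-01  1.07362758e-01 -3.15211738e-04
 -1.42388010e+00 -2.84585230e-01]
dot (51.0979020979021, 319.88447552447553) 3575.0 [0.19296335 0.75497087 0.126     ]validation failed for argument at $[0]...
validation failed for argument at $[0]...
```

View pics/w1.png

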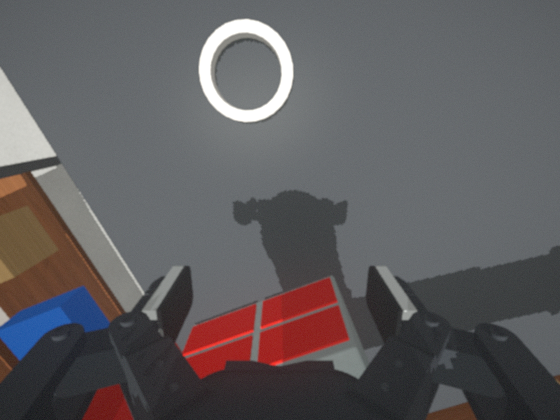

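The rows were refused and the arm did not move. They may need every key.

```bash
python3 -m handwheel '[{"x":0,"y":0.0402,"z":-0.0403,"rx":0,"ry":0,"rz":0,"jaw":0}]'
```

```text
time_s: 0.32
tool_pos: [0.2332, 0.456, 0.3023]
ee_rot: [[-0.001, -0.383, -0.924], [-0.002, -0.924, 0.383], [-1.0, 0.002, -0.0]]
ft_force: [1.5, -1.1, 0.5]
gripper_width: 0.0701
```

```bash
python3 -m handwheel '[{"x":0,"y":0.0402,"z":-0.0403,"rx":0,"ry":0,"rz":0,"jaw":0},{"x":0,"y":0.0402,"z":-0.0403,"rx":0,"ry":0,"rz":0,"jaw":0},{"x":0,"y":0.0402,"z":-0.0403,"rx":0,"ry":0,"rz":0,"jaw":0},{"x":0,"y":0.0402,"z":-0.0403,"rx":0,"ry":0,"rz":0,"jaw":0},{"x":0,"y":0.0402,"z":-0.0403,"rx":0,"ry":0,"rz":0,"jaw":0},{"x":0,"y":0.0402,"z":-0.0403,"rx":0,"ry":0,"rz":0,"jaw":0},{"x":0,"y":0.0402,"z":-0.0403,"rx":0,"ry":0,"rz":0,"jaw":0},{"x":0,"y":0.0402,"z":-0.0403,"rx":0,"ry":0,"rz":0,"jaw":0},{"x":0,"y":0.0402,"z":-0.0403,"rx":0,"ry":0,"rz":0,"jaw":0},{"x":0,"y":0.0402,"z":-0.0403,"rx":0,"ry":0,"rz":0,"jaw":0},{"x":0,"y":0.0402,"z":-0.0403,"rx":0,"ry":0,"rz":0,"jaw":0},{"x":0,"y":0,"z":0,"rx":0,"ry":0,"rz":0,"jaw":0}]'
python3 -m handwheel '[{"x":0,"y":0,"z":0,"rx":0.1775,"ry":0,"rz":0,"jaw":0},{"x":0,"y":0,"z":0,"rx":0.1775,"ry":0,"rz":0,"jaw":0},{"x":0,"y":0,"z":0,"rx":0.1775,"ry":0,"rz":0,"jaw":0},{"x":0,"y":0,"z":0,"rx":0.1775,"ry":0,"rz":0,"jaw":0},{"x":0,"y":0,"z":0,"rx":0.1775,"ry":0,"rz":0,"jaw":0},{"x":0,"y":0,"z":0,"rx":0.1775,"ry":0,"rz":0,"jaw":0},{"x":0,"y":0,"z":0,"rx":0.1775,"ry":0,"rz":0,"jaw":0},{"x":0,"y":0,"z":0,"rx":0.1775,"ry":0,"rz":0,"jaw":0},{"x":0,"y":0,"z":0,"rx":0.1775,"ry":0,"rz":0,"jaw":0},{"x":0,"y":0,"z":0,"rx":0.1775,"ry":0,"rz":0,"jaw":0},{"x":0,"y":0,"z":0,"rx":0.1775,"ry":0,"rz":0,"jaw":0},{"x":0,"y":0,"z":0,"rx":0.1775,"ry":0,"rz":0,"jaw":0},{"x":0,"y":0,"z":0,"rx":0.1775,"ry":0,"rz":0,"jaw":0},{"x":0,"y":0,"z":0,"rx":0.1775,"ry":0,"rz":0,"jaw":0},{"x":0,"y":0,"z":0,"rx":0.1775,"ry":0,"rz":0,"jaw":0},{"x":0,"y":0,"z":0,"rx":0.1775,"ry":0,"rz":0,"jaw":0},{"x":0,"y":0,"z":0,"rx":0,"ry":0,"rz":0,"jaw":0}]'
python3 - <<'E'
from h import *
show("");s,im=snap("wrist","w2");print(s["joint_positions"])
m=blob(im,(95,120,80),(125,255,255),(0,100,560,420));c,a=cen(m);print(c,a,onz("wrist",c,.126,s))
E
```

```text
time_s: 1.82
tool_pos: [0.4727, -0.1272, 0.3028]
ee_rot: [[-0.002, -0.39, -0.921], [-0.0, -0.921, 0.39], [-1.0, 0.001, 0.002]]
ft_force: [-0.1, 0.5, -0.5]
gripper_width: -0.0002
time_s: 3.95
tool_pos: [0.472, -0.1234, 0.3039]
ee_rot: [[-0.0, 0.092, 0.996], [0.0, 0.996, -0.092], [-1.0, 0.0, -0.0]]
ft_force: [-0.3, 0.4, -0.8]
gripper_width: 0.0004
t 3.95 tcp [ 0.472  -0.1234  0.3039] xaxis [-0.  0. -1.] zaxis [ 0.996 -0.092 -0.   ] F [-0.3  0.4 -0.8] w 0.0004
tip in hinge frame mm [-60.4   1.1 109.9]
[ 6.61120557e-02  1.31756531e-01 -4.62447726e-02 -2.48403724e-04
 -1.39286332e+00 -1.72863170e+00]Traceback (most recent call last):
  File "<stdin>", line 3, in <module>
  File "h.py", line 22, in cen
    M=cv2.moments(m,True);return (M["m10"]/M["m00"],M["m01"]/M["m00"]),M["m00"]
                                  ~~~~~~~~^~~~~~~~~
ZeroDivisionError: float division by zero
```

View pics/w2.png

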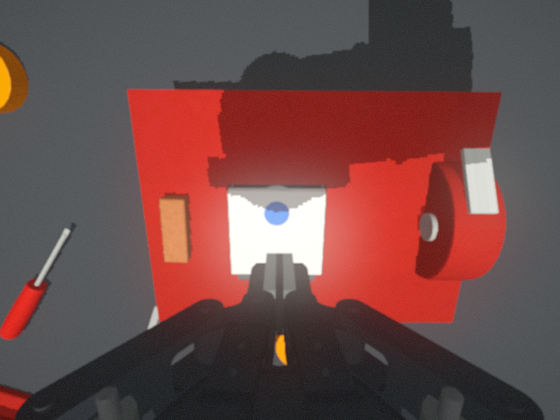

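The wrist view shows the cover, with the dot at (276,213). The stone is to its left and the hump to its right. I adjust the mask and check the dot's position.

```bash
python3 - <<'E'
from h import *
im=cv2.cvtColor(cv2.imread("pics/w2.png"),cv2.COLOR_BGR2RGB);s=robot.state()
m=blob(im,(100,80,60),(130,255,255),(240,190,315,240));c,a=cen(m);print(c,a,onz("wrist",c,.126,s))
m=blob(im,(0,0,120),(179,90,255),(215,182,340,280))
k=[(229,187),(324,187),(325,274),(232,274)]
for q in k: p=onz("wrist",q,.126,s)-hinge;print(p@ax,p@ay)
E
```

```text
(276.07272727272726, 214.55151515151516) 330.0 [ 0.47701291 -0.12736447  0.126     ]
-0.07924674736780109 -0.042158254828927065
-0.07982461070478818 0.037983041547806955
0.002771822582962842 0.04325733690341257
0.003389321135553582 -0.04295049075947087
```

```bash
python3 -m handwheel '[{"x":0.045,"y":-0.001,"z":0,"rx":0,"ry":0,"rz":0,"jaw":0},{"x":0.045,"y":-0.001,"z":0,"rx":0,"ry":0,"rz":0,"jaw":0},{"x":0,"y":0,"z":0,"rx":0,"ry":0,"rz":0,"jaw":0}]'
python3 -m handwheel '[{"x":0.006,"y":0,"z":0,"rx":0,"ry":0,"rz":0,"jaw":0},{"x":0.004,"y":0,"z":0,"rx":0,"ry":0,"rz":0,"jaw":0},{"x":0,"y":0,"z":0,"rx":0,"ry":0,"rz":0,"jaw":0}]'
python3 - <<'E'
from h import *
show("");snap("wrist","w3")
E
```

```text
time_s: 4.38
tool_pos: [0.47, -0.1258, 0.2112]
ee_rot: [[-0.007, 0.091, 0.996], [0.0, 0.996, -0.091], [-1.0, -0.0, -0.007]]
ft_force: [-0.5, 0.2, 0.9]
gripper_width: 0.0001
time_s: 4.75
tool_pos: [0.4724, -0.126, 0.2046]
ee_rot: [[0.001, 0.094, 0.996], [-0.0, 0.996, -0.094], [-1.0, 0.0, 0.001]]
ft_force: [0.4, 0.3, 0.3]
gripper_width: 0.0002
t 4.75 tcp [ 0.4724 -0.126   0.2046] xaxis [ 0.001 -0.    -1.   ] zaxis [ 0.996 -0.094  0.001] F [0.4 0.3 0.3] w 0.0002
tip in hinge frame mm [-59.6  -1.4  10.6]
```

View pics/w3.png

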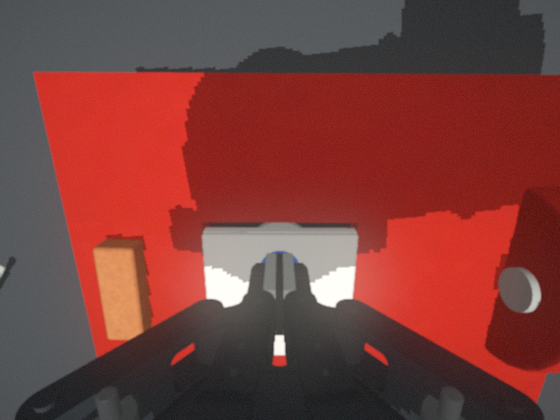

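The closed tips sit over the dot at (280,255), about 5 mm above it. I press in small steps.

```bash
python3 -m handwheel '[{"x":0.004,"y":0,"z":0,"rx":0,"ry":0,"rz":0,"jaw":0},{"x":0.003,"y":0,"z":0,"rx":0,"ry":0,"rz":0,"jaw":0},{"x":0,"y":0,"z":0,"rx":0,"ry":0,"rz":0,"jaw":0}]'
python3 -m handwheel '[{"x":0.002,"y":0,"z":0,"rx":0,"ry":0,"rz":0,"jaw":0},{"x":0,"y":0,"z":0,"rx":0,"ry":0,"rz":0,"jaw":0}]'
python3 -m handwheel '[{"x":0.002,"y":0,"z":0,"rx":0,"ry":0,"rz":0,"jaw":0},{"x":0,"y":0,"z":0,"rx":0,"ry":0,"rz":0,"jaw":0}]'
```

```text
time_s: 5.18
tool_pos: [0.4721, -0.1261, 0.1968]
ee_rot: [[-0.0, 0.094, 0.996], [-0.0, 0.996, -0.094], [-1.0, -0.0, -0.0]]
ft_force: [-0.3, -0.2, 0.9]
gripper_width: 0.0001
time_s: 5.42
tool_pos: [0.4721, -0.1261, 0.1948]
ee_rot: [[-0.0, 0.094, 0.996], [-0.0, 0.996, -0.094], [-1.0, -0.0, 0.0]]
ft_force: [-0.1, 1.5, 1.5]
gripper_width: -0.0005
time_s: 5.68
tool_pos: [0.4721, -0.1261, 0.1931]
ee_rot: [[0.0, 0.094, 0.996], [-0.0, 0.996, -0.094], [-1.0, -0.0, 0.0]]
ft_force: [-1.8, 0.5, 3.7]
gripper_width: 0.0002
```

```bash
python3 -m handwheel '[{"x":0.0015,"y":0,"z":0,"rx":0,"ry":0,"rz":0,"jaw":0},{"x":0,"y":0,"z":0,"rx":0,"ry":0,"rz":0,"jaw":0}]'
python3 -m handwheel '[{"x":0.0015,"y":0,"z":0,"rx":0,"ry":0,"rz":0,"jaw":0},{"x":0,"y":0,"z":0,"rx":0,"ry":0,"rz":0,"jaw":0}]'
```

```text
time_s: 5.92
tool_pos: [0.4721, -0.1261, 0.1923]
ee_rot: [[0.001, 0.094, 0.996], [-0.0, 0.996, -0.094], [-1.0, -0.0, 0.001]]
ft_force: [-3.1, 2.3, 8.1]
gripper_width: 0.0001
time_s: 6.18
tool_pos: [0.4721, -0.1262, 0.1916]
ee_rot: [[0.001, 0.093, 0.996], [-0.001, 0.996, -0.093], [-1.0, -0.0, 0.001]]
ft_force: [-4.8, 2.9, 14.0]
gripper_width: 0.0001
```

The force rose steeply to 14 N, so the cover is at its stop. I release by going up and back.

```bash
python3 -m handwheel '[{"x":-0.04,"y":0,"z":-0.02,"rx":0,"ry":0,"rz":0,"jaw":0},{"x":-0.05,"y":0,"z":-0.03,"rx":0,"ry":0,"rz":0,"jaw":0},{"x":-0.04,"y":0,"z":-0.03,"rx":0,"ry":0,"rz":0,"jaw":0},{"x":0,"y":0,"z":0,"rx":0,"ry":0,"rz":0,"jaw":0},{"x":0,"y":0,"z":0,"rx":0,"ry":0,"rz":0,"jaw":0},{"x":0,"y":0,"z":0,"rx":0,"ry":0,"rz":0,"jaw":0},{"x":0,"y":0,"z":0,"rx":0,"ry":0,"rz":0,"jaw":0},{"x":0,"y":0,"z":0,"rx":0,"ry":0,"rz":0,"jaw":0},{"x":0,"y":0,"z":0,"rx":0,"ry":0,"rz":0,"jaw":0},{"x":0,"y":0,"z":0,"rx":0,"ry":0,"rz":0,"jaw":0},{"x":0,"y":0,"z":0,"rx":0,"ry":0,"rz":0,"jaw":0},{"x":0,"y":0,"z":0,"rx":0,"ry":0,"rz":0,"jaw":0},{"x":0,"y":0,"z":0,"rx":0,"ry":0,"rz":0,"jaw":0},{"x":0,"y":0,"z":0,"rx":0,"ry":0,"rz":0,"jaw":0},{"x":0,"y":0,"z":0,"rx":0,"ry":0,"rz":0,"jaw":0},{"x":0,"y":0,"z":0,"rx":0,"ry":0,"rz":0,"jaw":0},{"x":0,"y":0,"z":0,"rx":0,"ry":0,"rz":0,"jaw":0},{"x":0,"y":0,"z":0,"rx":0,"ry":0,"rz":0,"jaw":0},{"x":0,"y":0,"z":0,"rx":0,"ry":0,"rz":0,"jaw":0}]'
python3 - <<'E'
from h import *
show("");a,im=snap("wrist","w4");b,im2=snap("scene","s4")
m=blob(im,(20,120,80),(35,255,255),(150,50,450,330));c,n=cen(m);print(c,n,onz("wrist",c,.114,a))
z=cv2.resize(cv2.imread("pics/s4.png")[150:300,150:350],None,fx=4,fy=4);cv2.imwrite("pics/s4z.png",z[:600,:800])
E
```

```text
time_s: 8.55
tool_pos: [0.3924, -0.1185, 0.3199]
ee_rot: [[0.0, 0.094, 0.996], [0.0, 0.996, -0.094], [-1.0, 0.0, 0.0]]
ft_force: [1.1, 0.1, 0.6]
gripper_width: -0.0002
t 8.55 tcp [ 0.3924 -0.1185  0.3199] xaxis [ 0.  0. -1.] zaxis [ 0.996 -0.094  0.   ] F [1.1 0.1 0.6] w -0.0002
tip in hinge frame mm [-140.1   -1.8  125.9]Traceback (most recent call last):
  File "<stdin>", line 3, in <module>
  File "h.py", line 22, in cen
    M=cv2.moments(m,True);return (M["m10"]/M["m00"],M["m01"]/M["m00"]),M["m00"]
                                  ~~~~~~~~^~~~~~~~~
ZeroDivisionError: float division by zero
```

View pics/w4.png

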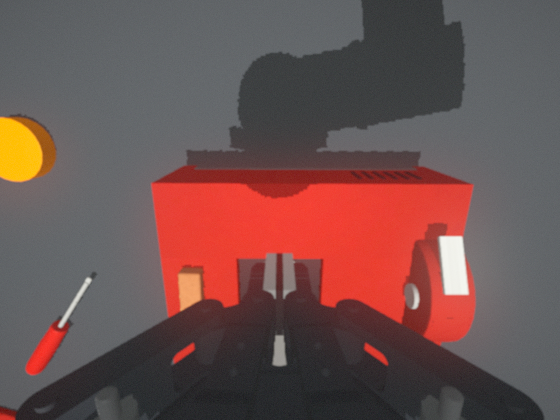

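The wrist view shows the pocket is open at (238–323, 258+), but the fingers hide the button. I check the scene view.

```bash
python3 - <<'E'
import cv2
z=cv2.resize(cv2.imread("pics/s4.png")[150:300,150:350],None,fx=4,fy=4,interpolation=2);cv2.imwrite("pics/s4z.png",z)
E
```

```text
(no output)
```

View pics/s4z.png

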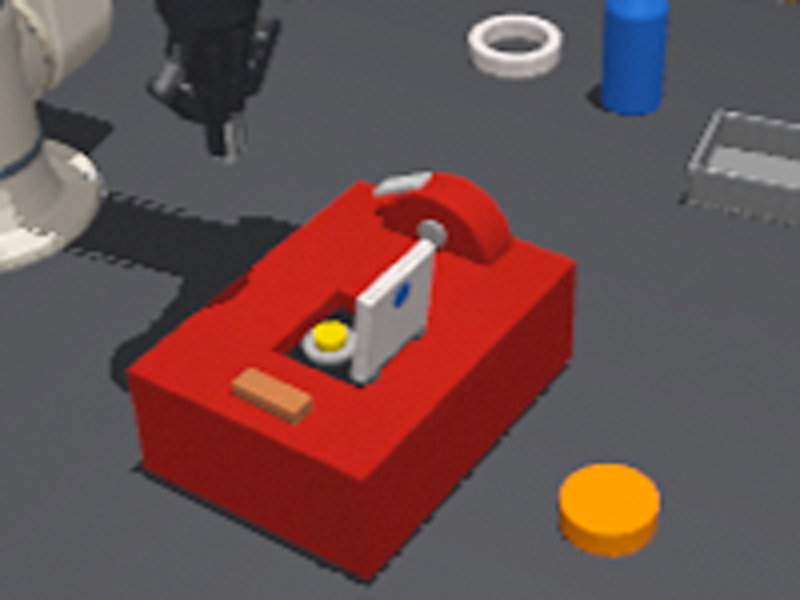

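The cover stands upright. The yellow button sits proud inside its collar, at about scene pixel (232,234). I measure it, then move over.

```bash
python3 - <<'E'
from h import *
im=cv2.cvtColor(cv2.imread("pics/s4.png"),cv2.COLOR_BGR2RGB)
m=blob(im,(25,150,190),(33,255,255),(220,225,245,242));c,n=cen(m);print(c,n);p=onz("scene",c,.114);d=p-hinge;print(p,d@ax,d@ay)
E
python3 -m handwheel '[{"x":0,"y":0.002,"z":0.04,"rx":0,"ry":0,"rz":0,"jaw":0},{"x":0.02,"y":0,"z":0.0405,"rx":0,"ry":0,"rz":0,"jaw":0},{"x":0.05,"y":0,"z":0,"rx":0,"ry":0,"rz":0,"jaw":0},{"x":0,"y":0,"z":0,"rx":0,"ry":0,"rz":0,"jaw":0}]'
python3 - <<'E'
from h import *
show("");snap("wrist","w5");snap("scene","s5")
z=cv2.resize(cv2.imread("pics/s5.png")[130:280,150:350],None,fx=4,fy=4,interpolation=2);cv2.imwrite("pics/s5z.png",z)
E
```

```text
(232.02702702702703, 233.02702702702703) 37.0
[ 0.47927018 -0.13000933  0.114     ] -0.05251628629842133 -0.004756722921827755
time_s: 9.15
tool_pos: [0.4707, -0.124, 0.2463]
ee_rot: [[-0.009, 0.094, 0.995], [0.0, 0.996, -0.094], [-1.0, -0.0, -0.009]]
ft_force: [-1.2, 0.3, 2.0]
gripper_width: 0.0003
t 9.15 tcp [ 0.4707 -0.124   0.2463] xaxis [-0.009  0.    -1.   ] zaxis [ 0.995 -0.094 -0.009] F [-1.2  0.3  2. ] w 0.0003
tip in hinge frame mm [-62.3   0.4  52.3]
```

View pics/w5.png

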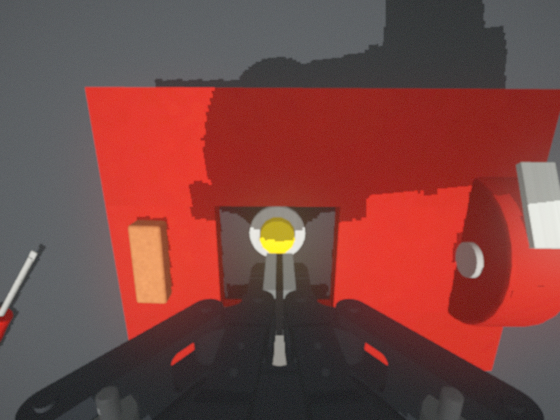

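View pics/s5z.png

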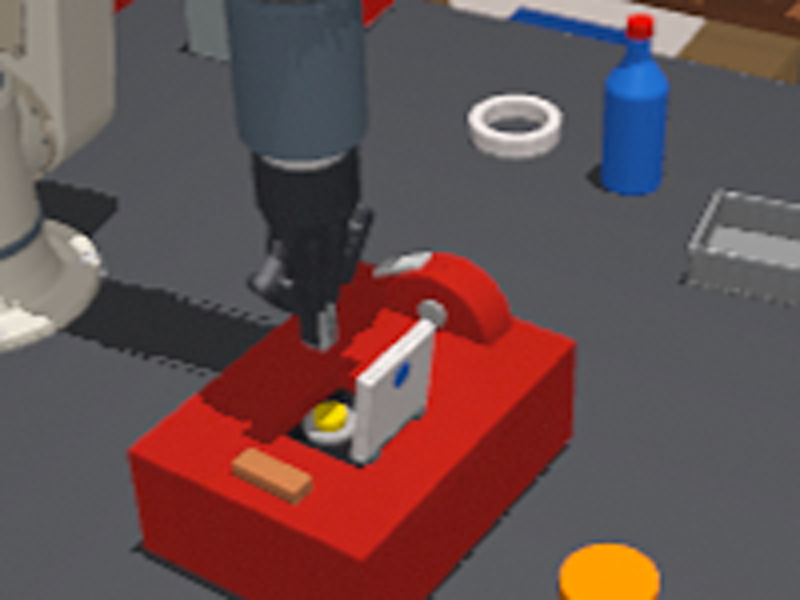

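The wrist view shows the button at (277,236) and its collar at (277,231), in line with the tips at x = 280. The body clears the cover in the scene view. I check the collar position against the tip, then descend.

```bash
python3 - <<'E'
from h import *
s=robot.state()
for q in [(277,206),(249,231),(305,231)]:
    p=onz("wrist",q,.103,s)-hinge;print((p@ax).round(4),(p@ay).round(4))
E
python3 -m handwheel '[{"x":0.03,"y":-0.001,"z":0.001,"rx":0,"ry":0,"rz":0,"jaw":0},{"x":0.015,"y":0,"z":0,"rx":0,"ry":0,"rz":0,"jaw":0},{"x":0,"y":0,"z":0,"rx":0,"ry":0,"rz":0,"jaw":0},{"x":0,"y":0,"z":0,"rx":0,"ry":0,"rz":0,"jaw":0}]'
python3 - <<'E'
from h import *
show("");snap("scene","s6")
z=cv2.resize(cv2.imread("pics/s6.png")[130:280,150:350],None,fx=4,fy=4,interpolation=2);cv2.imwrite("pics/s6z.png",z)
E
```

```text
-0.0705 -0.0024
-0.05 -0.0242
-0.0502 0.0194
time_s: 9.75
tool_pos: [0.4747, -0.1253, 0.2073]
ee_rot: [[0.004, 0.094, 0.996], [-0.001, 0.996, -0.094], [-1.0, -0.0, 0.004]]
ft_force: [0.8, -0.3, 0.8]
gripper_width: -0.0
t 9.75 tcp [ 0.4747 -0.1253  0.2073] xaxis [ 0.004 -0.001 -1.   ] zaxis [ 0.996 -0.094  0.004] F [ 0.8 -0.3  0.8] w -0.0
tip in hinge frame mm [-57.2  -0.6  13.3]
```

View pics/s6z.png

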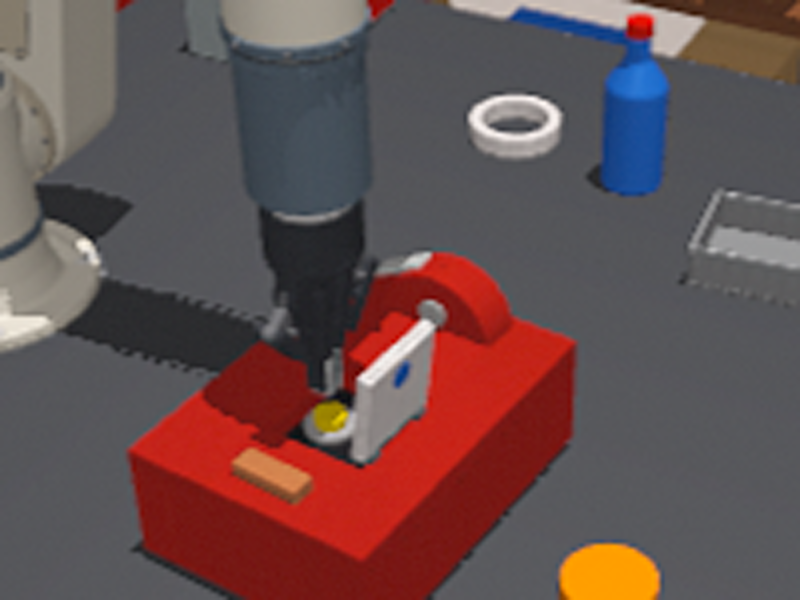

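The tip is about 20 mm above the button and clear of the cover. Two views put the button 2–4 mm farther on and slightly right, so I nudge that way and descend.

```bash
python3 -m handwheel '[{"x":0.008,"y":-0.0015,"z":0.001,"rx":0,"ry":0,"rz":0,"jaw":0},{"x":0.008,"y":0,"z":0.0,"rx":0,"ry":0,"rz":0,"jaw":0},{"x":0,"y":0,"z":0,"rx":0,"ry":0,"rz":0,"jaw":0}]'
python3 -m handwheel '[{"x":0.004,"y":0,"z":0,"rx":0,"ry":0,"rz":0,"jaw":0},{"x":0.003,"y":0,"z":0,"rx":0,"ry":0,"rz":0,"jaw":0},{"x":0,"y":0,"z":0,"rx":0,"ry":0,"rz":0,"jaw":0}]'
python3 -m handwheel '[{"x":0.002,"y":0,"z":0,"rx":0,"ry":0,"rz":0,"jaw":0},{"x":0.002,"y":0,"z":0,"rx":0,"ry":0,"rz":0,"jaw":0},{"x":0,"y":0,"z":0,"rx":0,"ry":0,"rz":0,"jaw":0}]'
```

```text
time_s: 10.18
tool_pos: [0.474, -0.1268, 0.1879]
ee_rot: [[-0.002, 0.094, 0.996], [0.0, 0.996, -0.094], [-1.0, -0.0, -0.002]]
ft_force: [-0.1, 0.7, -0.1]
gripper_width: -0.0001
time_s: 10.55
tool_pos: [0.4745, -0.1268, 0.1817]
ee_rot: [[-0.0, 0.094, 0.996], [0.0, 0.996, -0.094], [-1.0, 0.0, -0.0]]
ft_force: [0.8, 0.2, 0.2]
gripper_width: 0.0
time_s: 10.92
tool_pos: [0.4745, -0.1268, 0.1786]
ee_rot: [[0.0, 0.094, 0.996], [-0.0, 0.996, -0.094], [-1.0, -0.0, 0.0]]
ft_force: [-3.0, 1.6, 7.7]
gripper_width: 0.0001
```

```bash
python3 -m handwheel '[{"x":0.002,"y":0,"z":0,"rx":0,"ry":0,"rz":0,"jaw":0},{"x":0,"y":0,"z":0,"rx":0,"ry":0,"rz":0,"jaw":0}]'
python3 -m handwheel '[{"x":0.0015,"y":0,"z":0,"rx":0,"ry":0,"rz":0,"jaw":0},{"x":0,"y":0,"z":0,"rx":0,"ry":0,"rz":0,"jaw":0}]'
```

```text
time_s: 11.18
tool_pos: [0.4745, -0.1268, 0.1785]
ee_rot: [[0.001, 0.093, 0.996], [-0.001, 0.996, -0.093], [-1.0, -0.001, 0.001]]
ft_force: [-8.8, 5.1, 21.9]
gripper_width: 0.0002
time_s: 11.42
tool_pos: [0.4745, -0.1268, 0.1784]
ee_rot: [[0.002, 0.093, 0.996], [-0.001, 0.996, -0.093], [-1.0, -0.001, 0.002]]
ft_force: [-12.4, 7.6, 30.9]
gripper_width: -0.0001
```

There is a hard stop at TCP z = 0.1785, so the tip is at 0.106, which matches the pushed-in height. I go up, then over and behind the cover, and look.

```bash
python3 -m handwheel '[{"x":-0.030,"y":0,"z":0,"rx":0,"ry":0,"rz":0,"jaw":0},{"x":-0.05,"y":0,"z":0,"rx":0,"ry":0,"rz":0,"jaw":0},{"x":-0.05,"y":0,"z":0,"rx":0,"ry":0,"rz":0,"jaw":0},{"x":0,"y":0,"z":0,"rx":0,"ry":0,"rz":0,"jaw":0},{"x":0,"y":0,"z":0.05,"rx":0,"ry":0,"rz":0,"jaw":0},{"x":0,"y":0,"z":0.05,"rx":0,"ry":0,"rz":0,"jaw":0},{"x":0,"y":0,"z":0,"rx":0,"ry":0,"rz":0,"jaw":0},{"x":0,"y":0,"z":0,"rx":0,"ry":0,"rz":0,"jaw":0}]'
python3 - <<'E'
from h import *
show("");snap("wrist","w7");snap("scene","s7")
z=cv2.resize(cv2.imread("pics/s7.png")[130:280,150:350],None,fx=4,fy=4,interpolation=2);cv2.imwrite("pics/s7z.png",z)
E
```

```text
time_s: 12.42
tool_pos: [0.5738, -0.1361, 0.303]
ee_rot: [[-0.002, 0.094, 0.996], [0.0, 0.996, -0.094], [-1.0, -0.0, -0.002]]
ft_force: [0.2, -0.1, 0.2]
gripper_width: 0.0002
t 12.425 tcp [ 0.5738 -0.1361  0.303 ] xaxis [-0.002  0.    -1.   ] zaxis [ 0.996 -0.094 -0.002] F [ 0.2 -0.1  0.2] w 0.0002
tip in hinge frame mm [ 42.   -1.6 109. ]
```

View pics/w7.png

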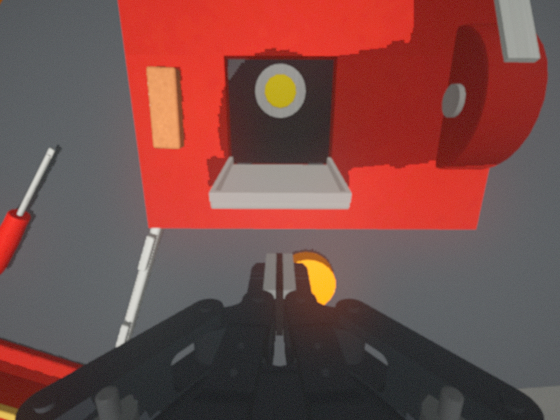

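View pics/s7z.png

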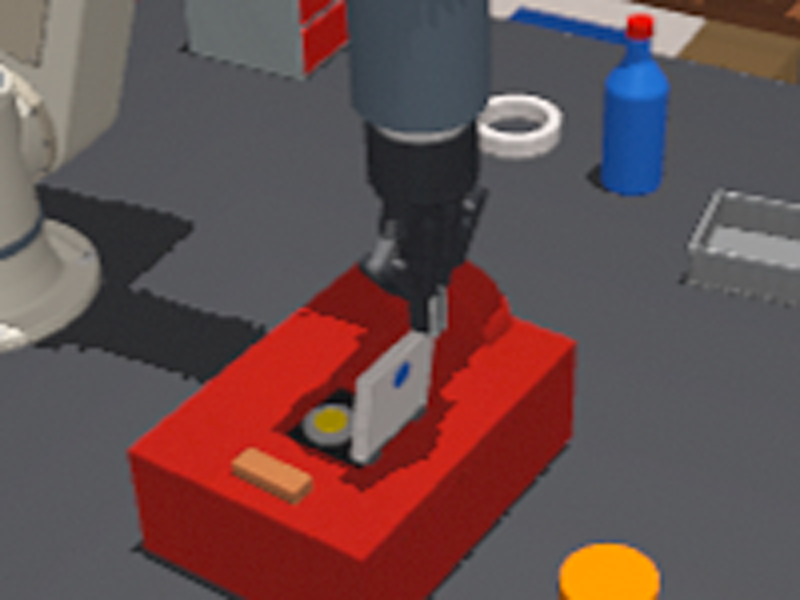

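The button now sits low in its collar, concentric at (280,91) in the wrist view, and the cover is still upright. The tips are behind it. I check the cover's top edge and collar against the planned path.

```bash
python3 - <<'E'
from h import *
s=robot.state()
p=onz("wrist",(280.5,91),.104,s)-hinge;print("btn",p@ax,p@ay)
for q in [(209,208),(352,208),(280,194)]:
    p=onz("wrist",q,.2,s)-hinge;print("edge",p@ax,p@ay)
print(robot.state()["joint_positions"].round(2))
prev=None
for th in [1.6,1.4,1.2,1.0,.8,.6,.4,.2,.05,-.09]:
    r=62+6*(1.6-th)/1.7
    P=(-r*np.cos(th)+5*np.sin(th)+11, r*np.sin(th)+5*np.cos(th)); print(th,np.round(P,1),None if prev is None else np.round(np.subtract(P,prev),1)); prev=P
E
```

```text
btn -0.054538712090492575 -0.0015833303922330962
edge 0.018285849188507678 -0.04512511642069066
edge 0.018040227875861615 0.041693878339196924
edge 0.009391785626491822 -0.0020528771815061797
[ 0.03  0.33  0.22 -0.   -1.46 -1.7 ]
1.6 [17.8 61.8] None
1.4 [ 5.3 62.6] [-12.5   0.8]
1.2 [-7.3 60.9] [-12.6  -1.7]
1.0 [-19.4  56.7] [-12.1  -4.3]
0.8 [-30.6  50. ] [-11.1  -6.7]
0.6 [-40.3  41.1] [-9.7 -8.9]
0.4 [-48.1  30.4] [ -7.8 -10.7]
0.2 [-53.6  18.2] [ -5.6 -12.2]
0.05 [-56.1   8.4] [-2.5 -9.8]
-0.09 [-57.1  -1.1] [-1.  -9.5]
```

The edges show the true hinge is about 3 mm farther on (+x) than my model, so I shift the path to match. I lower behind the cover, then sweep it over.

```bash
python3 -m handwheel '[{"x":0.025,"y":0,"z":0,"rx":0,"ry":0,"rz":0,"jaw":0},{"x":0.023,"y":0,"z":0,"rx":0,"ry":0,"rz":0,"jaw":0},{"x":0,"y":0,"z":0,"rx":0,"ry":0,"rz":0,"jaw":0},{"x":0,"y":0,"z":-0.012,"rx":0,"ry":0,"rz":0,"jaw":0},{"x":0,"y":0,"z":-0.009,"rx":0,"ry":0,"rz":0,"jaw":0},{"x":0,"y":0,"z":-0.012,"rx":0,"ry":0,"rz":0,"jaw":0},{"x":0.001,"y":0,"z":-0.0125,"rx":0,"ry":0,"rz":0,"jaw":0},{"x":0,"y":0,"z":0,"rx":0,"ry":0,"rz":0,"jaw":0}]'
python3 - <<'E'
from h import *
show("");snap("scene","s8");snap("wrist","w8")
z=cv2.resize(cv2.imread("pics/s8.png")[130:280,150:350],None,fx=4,fy=4,interpolation=2);cv2.imwrite("pics/s8z.png",z)
E
```

```text
time_s: 13.52
tool_pos: [0.5276, -0.1318, 0.2557]
ee_rot: [[-0.0, 0.094, 0.996], [0.0, 0.996, -0.094], [-1.0, 0.0, -0.0]]
ft_force: [-0.0, 1.5, -0.5]
gripper_width: -0.0
t 13.525 tcp [ 0.5276 -0.1318  0.2557] xaxis [-0.  0. -1.] zaxis [ 0.996 -0.094 -0.   ] F [-0.   1.5 -0.5] w -0.0
tip in hinge frame mm [-4.2 -1.8 61.7]
```

View pics/s8z.png

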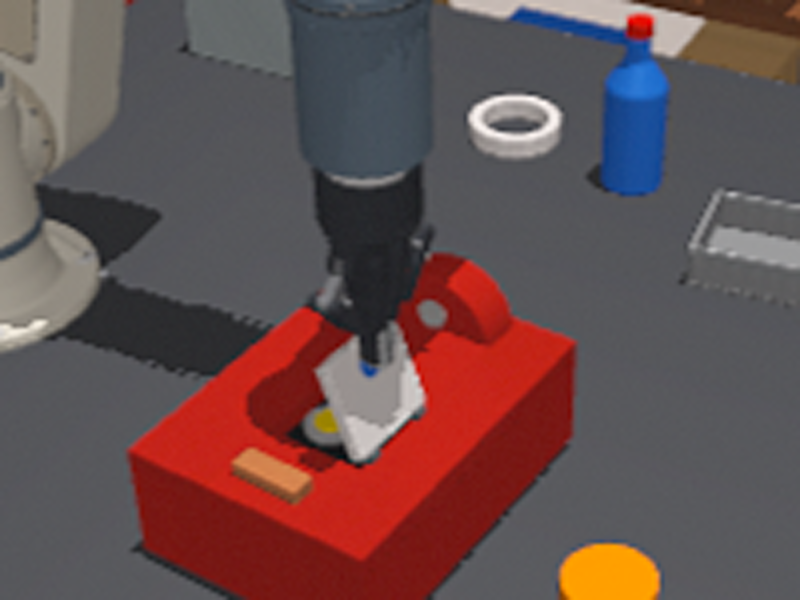

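View pics/w8.png

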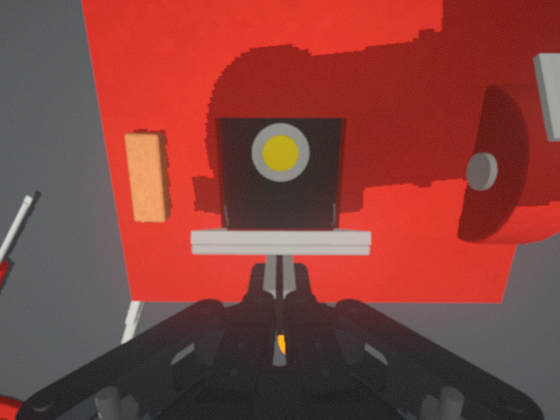

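The cover is following, now at about 1.2 rad, with the tip on the dot. I continue along the arc.

```bash
python3 -m handwheel '[{"x":0.005,"y":0,"z":-0.012,"rx":0,"ry":0,"rz":0,"jaw":0},{"x":0.007,"y":0,"z":-0.011,"rx":0,"ry":0,"rz":0,"jaw":0},{"x":0.009,"y":0,"z":-0.0097,"rx":0,"ry":0,"rz":0,"jaw":0},{"x":0.0107,"y":0,"z":-0.0078,"rx":0,"ry":0,"rz":0,"jaw":0},{"x":0.0122,"y":0,"z":-0.0056,"rx":0,"ry":0,"rz":0,"jaw":0},{"x":0.008,"y":0,"z":-0.0025,"rx":0,"ry":0,"rz":0,"jaw":0},{"x":0,"y":0,"z":0,"rx":0,"ry":0,"rz":0,"jaw":0},{"x":0,"y":0,"z":0,"rx":0,"ry":0,"rz":0,"jaw":0}]'
python3 - <<'E'
from h import *
show("");snap("scene","s9")
z=cv2.resize(cv2.imread("pics/s9.png")[130:280,150:350],None,fx=4,fy=4,interpolation=2);cv2.imwrite("pics/s9z.png",z)
E
```

```text
time_s: 14.62
tool_pos: [0.4802, -0.1274, 0.2034]
ee_rot: [[-0.001, 0.094, 0.996], [-0.0, 0.996, -0.094], [-1.0, -0.0, -0.001]]
ft_force: [-0.7, -0.4, 0.3]
gripper_width: 0.0
t 14.625 tcp [ 0.4802 -0.1274  0.2034] xaxis [-0.001 -0.    -1.   ] zaxis [ 0.996 -0.094 -0.001] F [-0.7 -0.4  0.3] w 0.0
tip in hinge frame mm [-51.9  -2.1   9.4]
```

View pics/s9z.png

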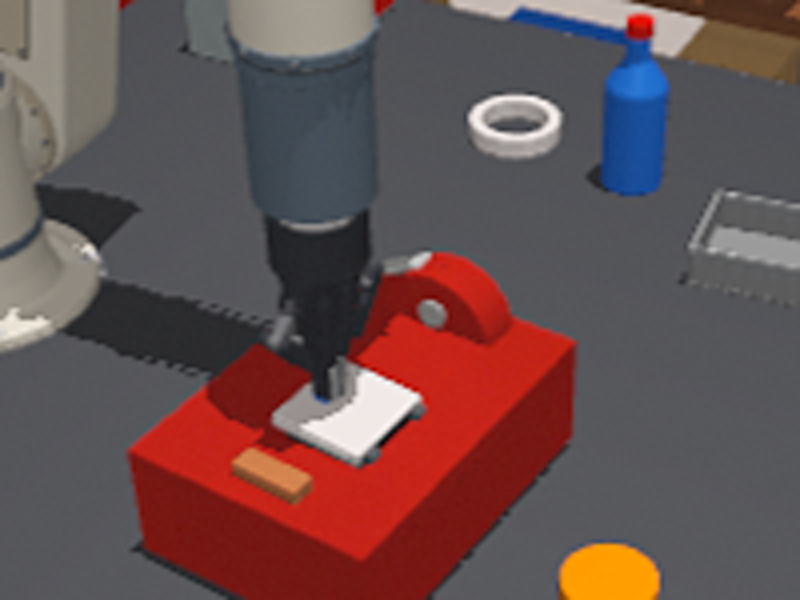

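The cover is nearly shut with the tip on the dot. I press to the stop at TCP z of about 0.1915.

```bash
python3 -m handwheel '[{"x":0.004,"y":0,"z":-0.003,"rx":0,"ry":0,"rz":0,"jaw":0},{"x":0.003,"y":0,"z":-0.001,"rx":0,"ry":0,"rz":0,"jaw":0},{"x":0.002,"y":0,"z":0,"rx":0,"ry":0,"rz":0,"jaw":0},{"x":0,"y":0,"z":0,"rx":0,"ry":0,"rz":0,"jaw":0}]'
python3 -m handwheel '[{"x":0.002,"y":0,"z":0,"rx":0,"ry":0,"rz":0,"jaw":0},{"x":0,"y":0,"z":0,"rx":0,"ry":0,"rz":0,"jaw":0}]'
python3 -m handwheel '[{"x":0.002,"y":0,"z":0,"rx":0,"ry":0,"rz":0,"jaw":0},{"x":0,"y":0,"z":0,"rx":0,"ry":0,"rz":0,"jaw":0}]'
```

```text
time_s: 15.18
tool_pos: [0.4763, -0.127, 0.1943]
ee_rot: [[-0.0, 0.094, 0.996], [0.0, 0.996, -0.094], [-1.0, -0.0, -0.0]]
ft_force: [1.0, 0.9, 0.7]
gripper_width: -0.0002
time_s: 15.42
tool_pos: [0.4764, -0.127, 0.1931]
ee_rot: [[0.0, 0.094, 0.996], [-0.0, 0.996, -0.094], [-1.0, -0.0, 0.0]]
ft_force: [-2.9, 1.7, 7.3]
gripper_width: -0.0003
time_s: 15.68
tool_pos: [0.4764, -0.127, 0.1921]
ee_rot: [[0.001, 0.094, 0.996], [-0.001, 0.996, -0.094], [-1.0, -0.0, 0.001]]
ft_force: [-4.3, 2.3, 13.1]
gripper_width: 0.0001
```

The force-depth curve matches the first press. I add 1 mm, then release and wait.

```bash
python3 -m handwheel '[{"x":0.001,"y":0,"z":0,"rx":0,"ry":0,"rz":0,"jaw":0},{"x":0,"y":0,"z":0,"rx":0,"ry":0,"rz":0,"jaw":0}]'
python3 -m handwheel '[{"x":-0.03,"y":0,"z":0,"rx":0,"ry":0,"rz":0,"jaw":0},{"x":-0.05,"y":0,"z":-0.03,"rx":0,"ry":0,"rz":0,"jaw":0},{"x":-0.04,"y":0,"z":-0.05,"rx":0,"ry":0,"rz":0,"jaw":0},{"x":0,"y":0,"z":-0.03,"rx":0,"ry":0,"rz":0,"jaw":0},{"x":0,"y":0,"z":0,"rx":0,"ry":0,"rz":0,"jaw":0},{"x":0,"y":0,"z":0,"rx":0,"ry":0,"rz":0,"jaw":0},{"x":0,"y":0,"z":0,"rx":0,"ry":0,"rz":0,"jaw":0},{"x":0,"y":0,"z":0,"rx":0,"ry":0,"rz":0,"jaw":0},{"x":0,"y":0,"z":0,"rx":0,"ry":0,"rz":0,"jaw":0},{"x":0,"y":0,"z":0,"rx":0,"ry":0,"rz":0,"jaw":0},{"x":0,"y":0,"z":0,"rx":0,"ry":0,"rz":0,"jaw":0},{"x":0,"y":0,"z":0,"rx":0,"ry":0,"rz":0,"jaw":0},{"x":0,"y":0,"z":0,"rx":0,"ry":0,"rz":0,"jaw":0},{"x":0,"y":0,"z":0,"rx":0,"ry":0,"rz":0,"jaw":0},{"x":0,"y":0,"z":0,"rx":0,"ry":0,"rz":0,"jaw":0},{"x":0,"y":0,"z":0,"rx":0,"ry":0,"rz":0,"jaw":0},{"x":0,"y":0,"z":0,"rx":0,"ry":0,"rz":0,"jaw":0},{"x":0,"y":0,"z":0,"rx":0,"ry":0,"rz":0,"jaw":0},{"x":0,"y":0,"z":0,"rx":0,"ry":0,"rz":0,"jaw":0},{"x":0,"y":0,"z":0,"rx":0,"ry":0,"rz":0,"jaw":0}]'
python3 - <<'E'
from h import *
show("");snap("scene","s10");snap("wrist","w10")
a=cv2.imread("pics/scene0.png")[150:300,150:350];b=cv2.imread("pics/s10.png")[150:300,150:350]
cv2.imwrite("pics/cmp.png",np.vstack([cv2.resize(q,None,fx=2,fy=2,interpolation=2) for q in(a,b)]))
E
```

```text
time_s: 15.92
tool_pos: [0.4764, -0.127, 0.1917]
ee_rot: [[0.002, 0.093, 0.996], [-0.001, 0.996, -0.093], [-1.0, -0.001, 0.002]]
ft_force: [-5.1, 3.0, 17.0]
gripper_width: -0.0
time_s: 18.42
tool_pos: [0.3681, -0.1167, 0.3085]
ee_rot: [[-0.0, 0.094, 0.996], [-0.0, 0.996, -0.094], [-1.0, -0.0, -0.0]]
ft_force: [0.9, 0.6, -0.9]
gripper_width: -0.0002
t 18.425 tcp [ 0.3681 -0.1167  0.3085] xaxis [-0. -0. -1.] zaxis [ 0.996 -0.094 -0.   ] F [ 0.9  0.6 -0.9] w -0.0002
tip in hinge frame mm [-164.5   -2.4  114.5]
```

View pics/cmp.png

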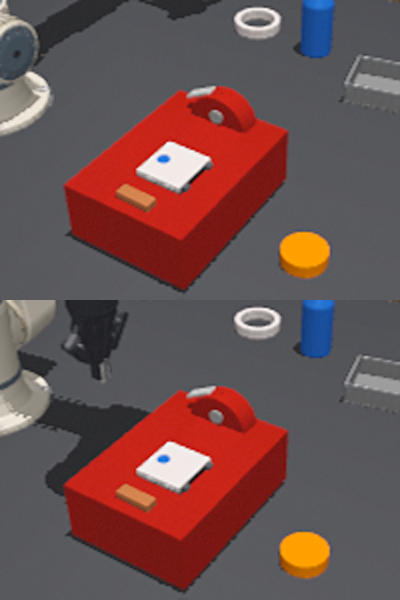

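View pics/w10.png

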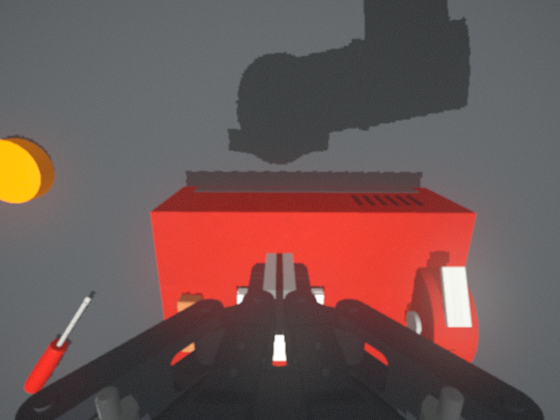

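The cover has stayed shut 2.4 s after release and looks the same as at the start. The dot is back at scene pixel (231,229) and the stone and pucks have not moved. I hand in.

```bash
python3 - <<'E'
from h import *
robot.close_job()
E
```

```text
the job is handed in; nothing more can be done
```

I did the job in the order asked and handed it in at about 18.5 s.

- **Opening the cover:** I pressed the blue dot to its stop, about 14 N upward at the wrist. On release the cover sprang fully upright.
- **Reset button:** I pushed it to a hard stop, about 31 N on the fingertips. The tip height there was about 0.106 m, which matches fully in. The picture afterwards showed the button low in its collar.
- **Closing the cover:** I swung it down from behind with the fingertips and pressed it to the same stop, about 17 N. I then backed the arm off.

**Last checks:** 2.4 s after release the scene picture showed the cover shut, looking as it did at the start. The stone and the things near the sharpener looked unmoved, and the gripper was clear with roughly zero force.

**What disagreed or failed:**
- My first position for the hinge was about 3 mm off along x, judging by the later wrist views. I corrected for it before swinging the cover shut.
- My first move command was refused for missing keys; nothing moved.
- With the cover shut, I could not check again that the button was still in. I did not compare the positions of the objects farther from the sharpener.

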